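# Strip the bangle bender's spindle

### The arm

A 7-joint arm with a two-finger parallel gripper is mounted at the origin on a cart in front of the work surface, level with it; the furniture and walls round the work are solid. World frame = base frame: x ahead of the robot, y to its left, z up, the work surface at z = 0. Lengths are in mm, angles in rad, forces in N, time in s.
With the tool pointing down it reaches from about 425 to 875 mm from the base axis. Payload 4.7 kg.
Tool frame: the origin (TCP) lies midway between the tips of the shut fingers; the grasp point (between the pads) lies 19 mm behind it; z points along the fingers, y is the line along which they close (so a half turn about z gives the same grasp; the last joint's range is limited). The gripper opens to 87 mm and grips with 3 to 60 N. Pads are 19 mm wide; open, the fingers measure 117 mm over their backs; the gripper's body (75 mm by 190 mm) begins 51 mm behind the grasp point.
Start: joints at [1.271, 0.321, -0.07, 1.45, 0.023, 1.371, -0.057], TCP at [200.619, -618.286, 222.587] pointing down, gripper open.
Joint ranges: [-2.86, 2.86], [-0.3, 2.09], [-1.38, 1.24], [0.06, 2.45], [-1.56, 4.7], [0.09, 2.05], [-2.69, 2.69]. Speed limits (rad/s): [2.57, 2.57, 3.14, 3.14, 3.14, 3.14, 3.14].

### API

Orientations are given as [roll, pitch, yaw] about the fixed x, y, z axes, in that order (R = Rz(yaw) Ry(pitch) Rx(roll)).
In Python, from workcell import r gives the robot as it stands.
- The arm moves only by the tool move_arm, never from a script. Its argument "increments" is a list of rows, each a list of 6 numbers: the shift along the tool's x, y, z normalised to -1 to 1, where 1 is 0.2 m, then the turn, a rotation vector about the tool's x, y, z normalised to -1 to 1, where 1 is pi rad. In form: [[x, y, z, wx, wy, wz], ...]. A call has 1 to 10 rows; each row shifts and turns the commanded pose from where the row before left it, along the tool's axes as they then stand; what a row does not reach is not made up. A row lasts 1/10 s, in which the tool goes at most 50 mm and 8.59 degrees, less where a joint would pass 70% of its speed; a pose out of reach is approached as far as the arm can. A call with a number of a shift or a turn outside -1 to 1 is refused whole. A call with a gripper value outside its range is refused whole. "hand" is the opening, from 0 (shut) to 1 (fully open), set as the call begins (left out, the last holds). The fingers move at their own pace and stop on an object; "newtons" is the grip in N (left out, the last holds). Time passes only in rows, so rows that do not move let the fingers close. It gives the time, the measured TCP pose, the force, the opening and the grip force at its end, in the units of the state.
- r.state(): the state, without advancing time (a new reading comes with each control period).
- r.grab_frame(name): name is "scene" or "top"; returns a dict with "color" (384x512x3 uint8, blue, green, red), "fx", "fy", "cx", "cy" (pixels), "pose" (4x4, takes a point from camera to world coordinates). Camera axes: x right, y down, z forward; pixel columns grow to the right and rows downward; lengths in mm; the calibration is good to about 2 mm. A picture is of the moment at which its call begins. There is no depth.
- r.finish_job(): hands the job in; it is judged then, once.
The state is a dict: "clock": time; "joint_pos": joint angles; "joint_vel": joint speeds; "joint_efforts": joint torques, N m; "eef_pos": TCP position; "ee_rot": TCP orientation; "wrist_force": force on the tool from outside, world axes, zero at the start; "wrist_torque": the same for the moment, N m; "width": opening from 0.0 (shut) to 1.0 (fully open); "gripper_force": force on a finger pad.
Only numpy, scipy, OpenCV 4.12 (cv2) and the standard library are available. Lean on these libraries where they do the work, as an engineer would, in place of code of your own. Each camera call takes 0.05 s, during which the arm holds its last target. There are 200 camera calls.

### The job

Clear the bangle bender: pull the hitch clip sideways out of the spindle and lay it in the steel parts dish, then take the lock collar and the two forming discs off the spindle. Bed the collar and each disc flat in the turned wooden seat made for its size.

Things in the scene. Friction and masses are not known exactly. Their poses are not given: they have to be found in the camera images.
- bender: Bangle bender, fixed: dark steel base 135 x 90 x 8 mm, upright steel spindle 11 mm thick, tip 66 mm up, cross-drilled along x at 54 mm. On it, from below: big disc, middle disc, collar, clip. Origin: spindle axis at bench level, z up. The locked roller arm points along +x: roller 17 mm wide, 32 mm high, 43 mm from the spindle; handle ends at 180 mm. The sides along y are free for fingers.
- clip_loop (a point): Hitch clip of 3.5 mm steel wire, lying flat on the collar, 58 mm long. The point: centre of its 18 mm loop, 30 mm from the spindle on the bender's -x side, 54 mm up. From it the straight leg (4 mm to -y) runs along the clip's +x through the cross hole, ending 18 mm beyond the spindle axis; the springy arm hugs the spindle's +y side. It comes free when pulled 30 mm or more along its -x, a few N.
- collar_mid (a point): Lock collar, dark steel ring, 32 mm outside diameter, 12 mm high, 15.5 mm bore. The point is its centre, half-way up (46 mm above the bench at the start); z along its axis.
- mid_disc_mid (a point): Middle forming disc, brass with a fine groove round its rim, 48 mm diameter, 14 mm high, 15.5 mm bore. The point is its centre, half-way up (33 mm above the bench at the start); z along its axis.
- big_disc_mid (a point): Big forming disc, brass with a fine groove round its rim, 64 mm diameter, 14 mm high, 15.5 mm bore. The point is its centre, half-way up (19 mm above the bench at the start); z along its axis.
- collar_seat: Smallest of the three round turned wooden seats, for the collar: 65 mm outside, 14 mm high, with a round recess of 47 mm diameter, 4 mm deep (its floor is 10 mm above the bench). Fixed. Origin: centre of its underside.
- mid_seat: Middle-sized turned wooden seat, for the middle disc: 79 mm outside, 14 mm high, recess 61 mm in diameter, 4 mm deep (floor 10 mm above the bench). Fixed. Origin: centre of its underside.
- big_seat: Largest turned wooden seat, for the big disc: 96 mm outside, 14 mm high, recess 78 mm in diameter, 4 mm deep (floor 10 mm above the bench). Fixed. Origin: centre of its underside.
- dish: Round steel parts dish on a black rubber foot, for the clip: 132 mm across the rim, 24 mm high, flat floor about 106 mm across and 9 mm above the bench. Fixed. Origin: centre of its underside.

How it is judged:
By the outcome, as a careful person would: the job done as asked, in the order asked, and still so for the second after the job is handed in, with the robot touching nothing.
It also fails if it takes over 102 s, if anything falls off the work surface, if the arm or the gripper's body presses on something with over 40 N, if the wrist force passes 120 N, or if a joint passes its speed limit or range.

## Working session

There is one attempt and no reset: what is moved stays moved. The work goes in short steps, Python scripts to look and compute and a tool call to move; the robot and the scene stay as the last step left them, time stands still between calls to the robot, and variables do not carry over. Pictures are saved under pics/ and viewed, at most 14 in all, crops included, and the job is handed in when it is done.

Besides the shell and the picture viewer there is one more tool, called as a command line: name --pt "numbers of a row" for each row, then --argument value for the rest. move_arm: Moves the arm, as the interface text tells. Its arguments: {"type":"object","properties":{"increments":{"type":"array","items":{"type":"array","items":{"type":"number","minimum":-1,"maximum":1}}},"hand":{"type":"number"},"newtons":{"type":"number"}},"required":["increments"]}

```bash
mkdir -p pics; ls; python3 - <<'E'
from workcell import r
import cv2,numpy as np
for n in("scene","top"):
    f=r.grab_frame(n);cv2.imwrite(f"pics/{n}0.png",f["color"]);print(n,f["fx"],f["fy"],f["cx"],f["cy"],np.round(f["pose"],3).tolist())
print(r.state())
E
```

```text
pics
scene 380.2409168802952 380.2409168802952 254.9132559245527 186.27950911732623 [[-0.82, -0.451, 0.351, 162.527], [-0.571, 0.63, -0.526, 442.963], [0.016, -0.632, -0.775, 887.512], [0.0, 0.0, 0.0, 1.0]]
top 398.39796120183445 398.39796120183445 255.1466837243018 194.94939134840178 [[-0.026, -0.97, 0.241, 336.645], [-1.0, 0.023, -0.012, -103.272], [0.006, -0.241, -0.971, 921.425], [0.0, 0.0, 0.0, 1.0]]
{'clock': 0.1, 'joint_pos': array([ 1.27107823,  0.32176334, -0.07008281,  1.45154761,  0.02259923,
        1.37078684, -0.05692289]), 'joint_vel': array([ 0.00015638, -0.00172687, -0.00142631, -0.00307152,  0.00022037,
        0.00190844,  0.00107578]), 'joint_efforts': array([ 2.60612687e-04, -4.92572522e+01, -4.05657962e-01, -3.13396239e+01,
       -6.41447143e-02,  3.95186828e-02,  9.71334339e-05]), 'eef_pos': array([ 200.45230346, -617.8049129 ,  221.56417714]), 'ee_rot': array([-3.13987679e+00,  9.20049721e-05,  3.13821053e-01]), 'wrist_force': array([-0.55529601,  0.63906906, -0.21372108]), 'wrist_torque': array([0.02189627, 0.02797785, 0.0560109 ]), 'gripper_force': 0.0, 'width': 1.0029867410309492}
```

View pics/scene0.png

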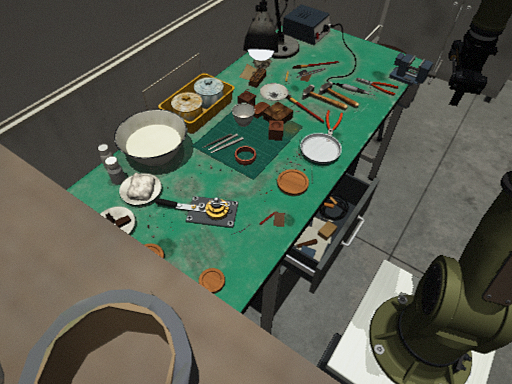

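View pics/top0.png

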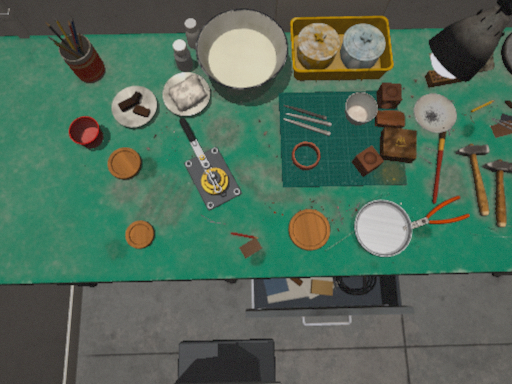

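```bash
cat > h.py <<'E'
from workcell import r
import cv2,numpy as np
from scipy.spatial.transform import Rotation as R
def ray(f,u,v,z):
    P=f["pose"];d=P[:3,:3]@[(u-f["cx"])/f["fx"],(v-f["cy"])/f["fy"],1]
    return P[:3,3]+d*(z-P[2,3])/d[2]
def proj(f,p):
    P=f["pose"];c=P[:3,:3].T@(np.array(p)-P[:3,3])
    return np.array([f["cx"]+f["fx"]*c[0]/c[2],f["cy"]+f["fy"]*c[1]/c[2]])
def crop(f,u,v,h,name,s=8,w=None):
    w=w or h
    cv2.imwrite("pics/"+name,cv2.resize(f["color"][v-h:v+h,u-w:u+w],None,fx=s,fy=s,interpolation=cv2.INTER_CUBIC))
def rel(target,yaw,st=None):
    """tool-frame normalised increments from the measured pose to a down pose"""
    st=st or r.state(); A=R.from_euler("xyz",st["ee_rot"]); B=R.from_euler("xyz",[np.pi,0,yaw])
    d=A.inv().apply(np.array(target)-st["eef_pos"]); w=(A.inv()*B).as_rotvec()
    return np.round(d/200,4),np.round(w/np.pi,4)
E
python3 - <<'E'
from h import *
t=r.grab_frame("top");s=r.grab_frame("scene")
crop(t,211,165,36,"tb.png",8,50);crop(s,210,208,30,"sb.png",8,50)
def blobs(f,seeds,nm):
    hsv=cv2.cvtColor(f["color"],cv2.COLOR_BGR2HSV)
    m=((hsv[...,0]<18)&(hsv[...,1]>110)&(hsv[...,2]>60)).astype(np.uint8)*255
    cs,_=cv2.findContours(m,cv2.RETR_EXTERNAL,cv2.CHAIN_APPROX_NONE)
    for u,v in seeds:
        c=[c for c in cs if len(c)>15 and cv2.pointPolygonTest(c,(u,v),False)>=0]
        if c:
            e=cv2.fitEllipse(c[0]); p=ray(f,*e[0],14); print(nm,(u,v),np.round(e[0],1),np.round(e[1],1),np.round(p,1))
blobs(t,[(310,229),(125,164),(140,235)],"top")
blobs(s,[(293,182),(153,254),(212,280)],"scene")
for nm,f,(u,v),w in(("top",t,(383,228),35),("scene",s,(321,149),30)):
    hsv=cv2.cvtColor(f["color"],cv2.COLOR_BGR2HSV); m=((hsv[...,1]<60)&(hsv[...,2]>90)).astype(np.uint8)
    m[:, :u-w]=0;m[:,u+w:]=0;m[:v-w]=0;m[v+w:]=0
    m=cv2.morphologyEx(m,cv2.MORPH_OPEN,np.ones((7,7)))
    cs,_=cv2.findContours(m,cv2.RETR_EXTERNAL,cv2.CHAIN_APPROX_NONE);c=max(cs,key=len);e=cv2.fitEllipse(c)
    print(nm,"dish",np.round(e[0],1),np.round(e[1],1),np.round(ray(f,*e[0],24),1))
E
```

```text
top (310, 229) [309.  229.2] [39.7 40.3] [ 477.4 -236.3   14. ]
top (125, 164) [123.9 162.9] [29.8 32.2] [648.1 197.   14. ]
top (140, 235) [139.5 234.1] [26.2 27.8] [475.8 152.2  14. ]
scene (293, 182) [292.7 181.3] [23.3 30.6] [ 476.9 -231.8   14. ]
scene (212, 280) [211.7 279.4] [22.5 25. ] [475.3 155.3  14. ]
top dish [382.6 228.3] [54.3 58.1] [ 473.9 -402.7   24. ]
scene dish [320.3 147.5] [27.6 38.3] [ 474.7 -397.2   24. ]
```

View pics/tb.png

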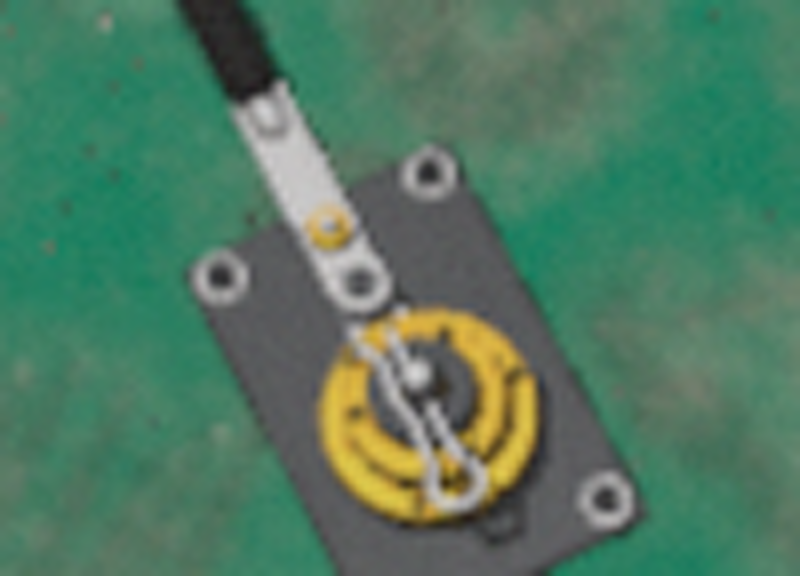

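View pics/sb.png

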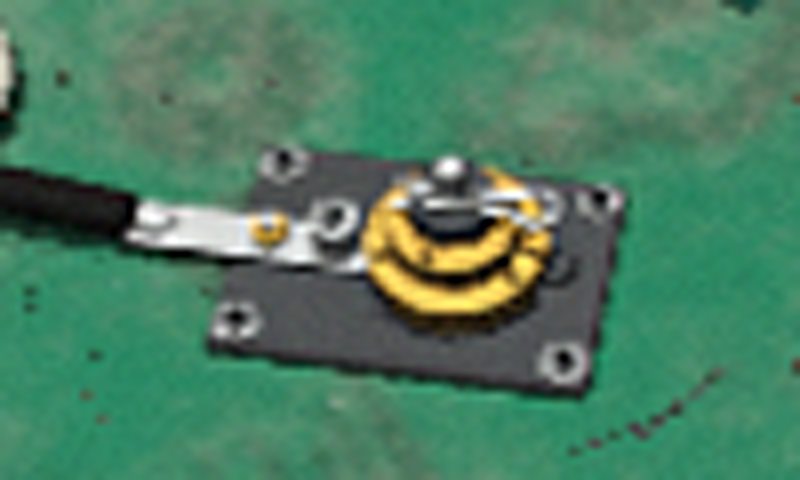

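```bash
python3 - <<'E'
from h import *
t=r.grab_frame("top");s=r.grab_frame("scene")
q=lambda x,y,o:(o[0]+x/8-.5+.0,o[1]+y/8-.5)
o=(161,129);p=(160,178)
a=[ray(t,*q(417,375,o),66),ray(s,*q(452,168,p),66)]
b=[ray(t,*q(458,487,o),54),ray(s,*q(540,207,p),54)]
c=[ray(t,*q(430,415,o),24)]
print("tip",np.round(a,1));print("loop",np.round(b,1));print("disc",np.round(c,1))
for A,B in zip(a,b): d=A-B;print(np.linalg.norm(d[:2]),np.degrees(np.arctan2(d[1],d[0])))
# bolts on base
for nm,f,oo,L in(("t",t,o,[(429,172),(220,277),(606,500)]),("s",s,p,[(284,160),(236,319),(600,200),(562,362)])):
    P=np.array([ray(f,*q(*l,oo),10) for l in L]);print(nm,np.round(P,1).tolist())
# handle line
print(np.round([ray(t,*q(330,228,o),20),ray(t,*q(358,283,o),32),ray(t,*q(210,0,o),22)],1))
E
```

```text
tip [[596.1 -20.   66. ]
 [595.8 -18.   66. ]]
loop [[566.6 -30.3  54. ]
 [567.3 -29.1  54. ]]
disc [[596.5 -19.7  24. ]]
31.260526509920652 19.339815959418697
30.502883034279414 21.254296803263124
t [[677.2, -18.2, 10.0], [645.2, 44.6, 10.0], [573.3, -70.3, 10.0]]
s [[677.0, -16.9, 10.0], [645.1, 45.9, 10.0], [573.1, -69.0, 10.0], [542.0, -5.6, 10.0]]
[[6.564e+02 1.040e+01 2.000e+01]
 [6.350e+02 6.000e-01 3.200e+01]
 [7.295e+02 4.700e+01 2.200e+01]]
```

```bash
cat >> h.py <<'E'
TH=np.radians(26.6); SP=np.array([596,-18.9])
def ben(x,y,z):
    c,s=np.cos(TH),np.sin(TH); return np.array([SP[0]+c*x-s*y,SP[1]+s*x+c*y,z])
def go(target,yaw=TH):
    st=r.state(); A=R.from_euler("xyz",st["ee_rot"]); B=R.from_euler("xyz",[np.pi,0,yaw])
    print("t",round(st["clock"],2),"at",np.round(st["eef_pos"],1),"rot first",np.round((A.inv()*B).as_rotvec()/np.pi,4),
     "then shift",np.round(B.inv().apply(np.array(target)-st["eef_pos"])/200,4),"W",np.round(st["wrist_force"],1),"w",round(st["width"]*87,1),round(st["gripper_force"],1))
E
python3 -c "
from h import *
print(ben(-30,4,120)); go(ben(-30,4,120))"
```

```text
[567.38433654 -28.75615569 120.        ]
t 0.3 at [ 200.6 -618.1  222.2] rot first [-0.0002  0.     -0.0479] then shift [ 2.9593 -1.8136  0.5111] W [-0.1 -0.4 -0.1] w 86.9 0.0
```

move_arm --pt "0 0 0 0 0 -0.0479" --pt "0.1 -0.06 0 0 0 0" --pt "0.17 -0.105 0.02 0 0 0" --pt "0.17 -0.105 0.02 0 0 0" --pt "0.17 -0.105 0.02 0 0 0" --pt "0.17 -0.105 0.02 0 0 0" --pt "0.17 -0.105 0.02 0 0 0" --pt "0.17 -0.105 0.02 0 0 0" --pt "0.17 -0.105 0.02 0 0 0" --pt "0.17 -0.105 0.02 0 0 0" --hand 0.5

```text
clock: 1.3
eef_pos: [381.9, -325.2, 190.6]
ee_rot: [3.141, 0.0, 0.464]
wrist_force: [-0.3, 0.2, 0.7]
width: 0.503
gripper_force: 0.0
```

move_arm --pt "0.17 -0.105 0.02 0 0 0" --pt "0.17 -0.105 0.02 0 0 0" --pt "0.17 -0.105 0.02 0 0 0" --pt "0.17 -0.105 0.02 0 0 0" --pt "0.17 -0.105 0.02 0 0 0" --pt "0.17 -0.105 0.02 0 0 0" --pt "0.17 -0.105 0.02 0 0 0" --pt "0.17 -0.105 0.02 0 0 0" --pt "0.1 -0.06 0.02 0 0 0" --pt "0 0 0 0 0 0"

```text
clock: 2.3
eef_pos: [562.8, -30.2, 154.1]
ee_rot: [-3.139, -0.001, 0.47]
wrist_force: [-0.3, -0.4, -0.5]
width: 0.501
gripper_force: 0.0
```

```bash
python3 -c "
from h import *
go(ben(-30,4,90))
f=r.grab_frame('scene'); crop(f,215,190,37,'c1.png',8,50)"
```

```text
t 2.3 at [562.8 -30.2 154.1] rot first [-0.0008 -0.0004  0.0019] then shift [0.0239 0.0037 0.3205] W [-0.3 -0.4 -0.5] w 43.6 0.0
```

View pics/c1.png

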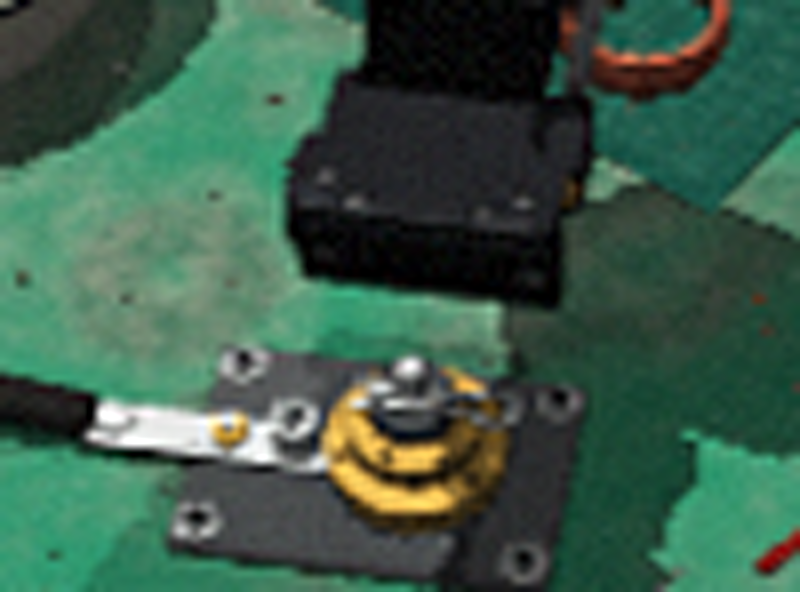

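```bash
python3 -c "
from h import *
f=r.grab_frame('scene')
for p in ([562.8,-30.2,154.1],[562.8,-30.2,224]): print((proj(f,p)-[165,153]+.5)*8)
f=r.grab_frame('top');print(proj(f,[562.8,-30.2,154.1]));crop(f,211,165,36,'c2.png',8,50)
go(ben(-30,4,90))"
```

```text
[500.77852948 221.53830266]
[491.29045342  69.87990147]
[213.43973043 178.50720517]
t 2.45 at [561.5 -36.1 154.4] rot first [ 0.0002  0.0003 -0.0004] then shift [ 0.0427 -0.0197  0.3221] W [ 0.2 -0.5  0.5] w 43.6 0.0
```

View pics/c2.png

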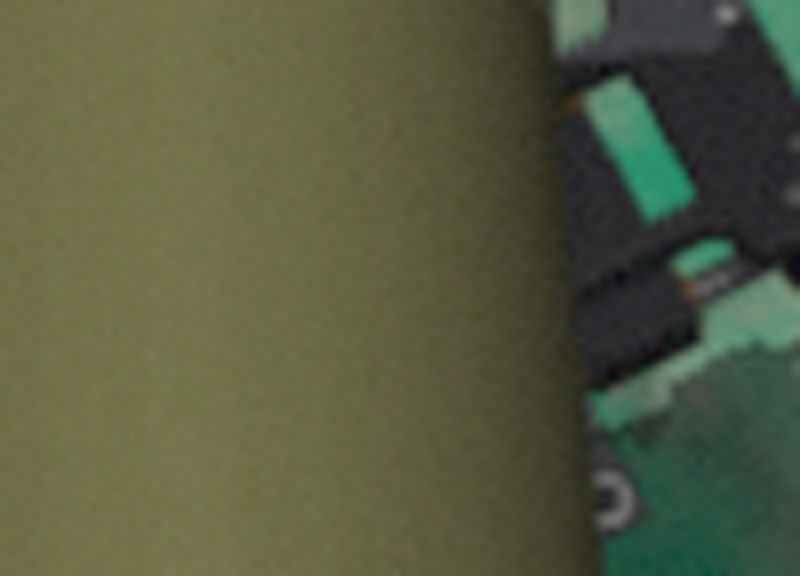

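move_arm --pt "0.0207 -0.01 0.08 0 0 0" --pt "0.022 -0.01 0.08 0 0 0" --pt "0 0 0.08 0 0 0" --pt "0 0 0.08 0 0 0" --pt "0 0 0 0 0 0" --pt "0 0 0 0 0 0" --pt "0 0 0 0 0 0"

```text
clock: 3.15
eef_pos: [568.3, -27.7, 91.1]
ee_rot: [3.141, -0.001, 0.464]
wrist_force: [-0.0, 1.2, -0.4]
width: 0.498
gripper_force: 0.0
```

```bash
python3 -c "
from h import *
go(ben(-30,4,48))
f=r.grab_frame('scene'); crop(f,215,190,37,'c3.png',8,50)"
```

```text
t 3.15 at [568.3 -27.7  91.1] rot first [ 0.0002 -0.0003 -0.0002] then shift [-0.0064  0.0027  0.2155] W [-0.   1.2 -0.4] w 43.3 0.0
```

View pics/c3.png

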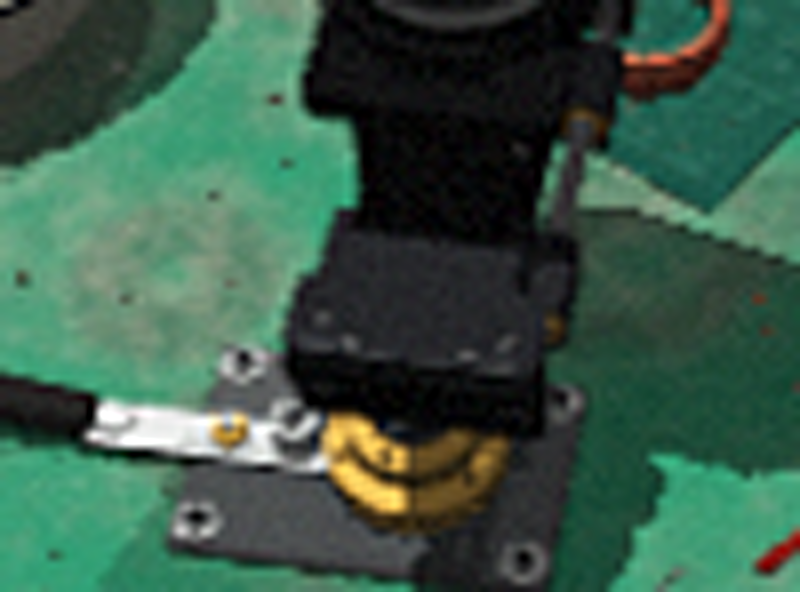

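move_arm --pt "-0.0164 0.0027 0.07 0 0 0" --pt "0 0 0.07 0 0 0" --pt "0 0 0.075 0 0 0" --pt "0 0 0 0 0 0" --pt "0 0 0 0 0 0"

```text
clock: 3.7
eef_pos: [564.5, -29.4, 46.6]
ee_rot: [-3.14, 0.001, 0.464]
wrist_force: [0.0, 0.5, 1.3]
width: 0.497
gripper_force: 0.0
```

move_arm --pt "0 0 0 0 0 0" --pt "0 0 0 0 0 0" --pt "0 0 0 0 0 0" --pt "0 0 0 0 0 0" --pt "0 0 0 0 0 0" --pt "0 0 0 0 0 0" --pt "0 0 0 0 0 0" --pt "0 0 0 0 0 0" --hand 0 --newtons 12

```text
clock: 4.5
eef_pos: [565.1, -29.7, 47.6]
ee_rot: [3.141, -0.0, 0.464]
wrist_force: [0.2, -0.9, 0.7]
width: 0.183
gripper_force: 12.0
```

move_arm --pt "0 0 0 0 0 0" --pt "-0.03 0 0 0 0 0" --pt "-0.03 0 0 0 0 0" --pt "-0.03 0 0 0 0 0" --pt "-0.03 0 0 0 0 0" --pt "-0.04 0 0 0 0 0" --pt "-0.05 0 0 0 0 0" --pt "-0.05 0 0 0 0 0" --newtons 20

```text
clock: 5.3
eef_pos: [517.5, -53.4, 47.4]
ee_rot: [-3.142, 0.001, 0.464]
wrist_force: [-0.3, 0.8, -0.5]
width: 0.18
gripper_force: 20.0
```

```bash
python3 -c "
from h import *
go([474,-400,70],.464)
f=r.grab_frame('scene'); crop(f,215,190,37,'c4.png',8,50)"
```

```text
t 5.3 at [517.5 -53.4  47.4] rot first [-0.      0.0002 -0.0001] then shift [-0.9699  1.4524 -0.1129] W [-0.3  0.8 -0.5] w 15.7 20.0
```

View pics/c4.png

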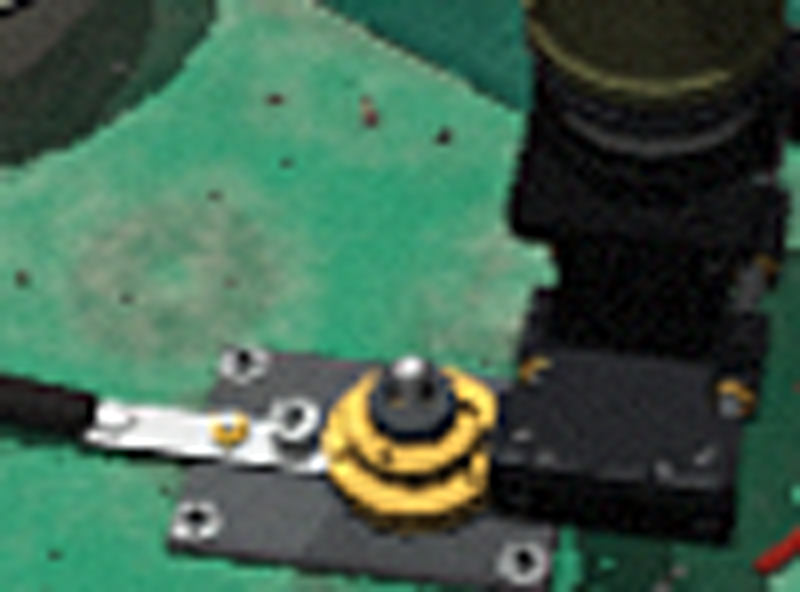

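move_arm --pt "0 0 -0.12 0 0 0" --pt "0 0 -0.18 0 0 0" --pt "-0.107 0.145 0 0 0 0" --pt "-0.107 0.145 0 0 0 0" --pt "-0.107 0.145 0 0 0 0" --pt "-0.107 0.145 0 0 0 0" --pt "-0.107 0.145 0 0 0 0" --pt "-0.107 0.145 0 0 0 0" --pt "-0.107 0.145 0 0 0 0" --pt "-0.107 0.145 0 0 0 0"

```text
clock: 6.35
eef_pos: [468.5, -338.5, 107.6]
ee_rot: [3.141, 0.0, 0.464]
wrist_force: [-0.7, 0.1, 0.3]
width: 0.177
gripper_force: 20.0
```

move_arm --pt "-0.107 0.145 0 0 0 0" --pt "-0.107 0.145 0 0 0 0" --pt "0 0 0 0 0 0" --pt "0 0 0 0 0 0" --pt "0 0 0 0 0 0" --pt "0 0 0 0 0 0" --pt "0 0 0 0 0 0"

```text
clock: 7.05
eef_pos: [457.5, -406.8, 107.7]
ee_rot: [3.142, -0.0, 0.466]
wrist_force: [0.4, 0.3, -1.3]
width: 0.181
gripper_force: 20.0
```

```bash
python3 -c "
from h import *
go([457,-409,14],.464)
f=r.grab_frame('scene'); crop(f,330,135,37,'c5.png',8,50)"
```

```text
t 7.05 at [ 457.5 -406.8  107.7] rot first [ 0.     -0.      0.0006] then shift [-0.0072  0.0089  0.4687] W [ 0.4  0.3 -1.3] w 15.7 20.0
```

View pics/c5.png

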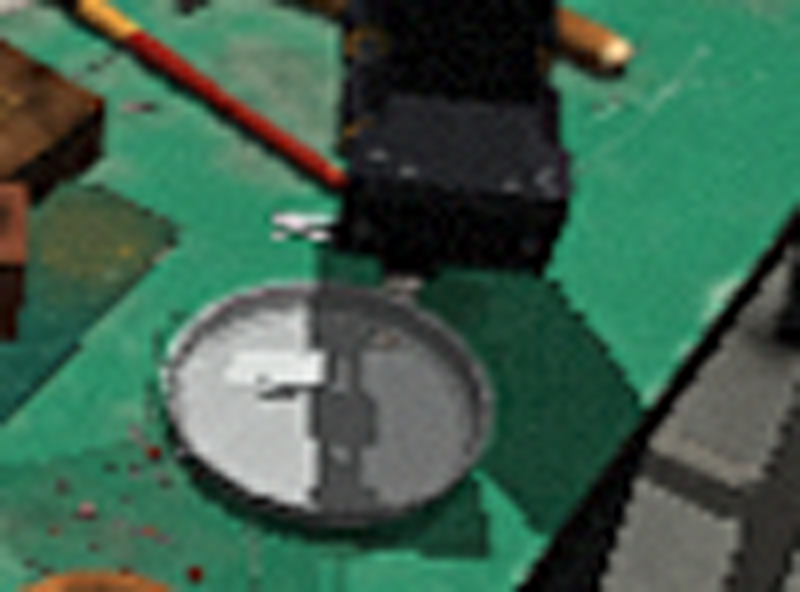

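move_arm --pt "-0.005 0.005 0.1 0 0 0" --pt "0 0 0.12 0 0 0" --pt "0 0 0.12 0 0 0" --pt "0 0 0.08 0 0 0" --pt "0 0 0.05 0 0 0" --pt "0 0 0 0 0 0" --pt "0 0 0 0 0 0" --pt "0 0 0 0 0 0"

```text
clock: 7.9
eef_pos: [457.3, -410.0, 14.9]
ee_rot: [3.139, -0.001, 0.464]
wrist_force: [-0.2, 0.6, 0.3]
width: 0.179
gripper_force: 20.0
```

move_arm --pt "0 0 0.004 0 0 0" --pt "0 0 0 0 0 0" --pt "0 0 0 0 0 0" --pt "0 0 0 0 0 0" --pt "0 0 0 0 0 0" --hand 0.33

```text
clock: 8.4
eef_pos: [456.4, -409.4, 12.8]
ee_rot: [3.141, 0.0, 0.464]
wrist_force: [-1.0, 1.0, -0.1]
width: 0.333
gripper_force: 0.0
```

move_arm --pt "0 0 -0.1 0 0 0" --pt "0 0 -0.2 0 0 0" --pt "0 0 -0.2 0 0 0" --pt "0.107 -0.145 0 0 0 0" --pt "0.107 -0.145 0 0 0 0" --pt "0.107 -0.145 0 0 0 0" --pt "0.107 -0.145 0 0 0 0" --pt "0.107 -0.145 0 0 0 0" --pt "0.107 -0.145 0 0 0 0" --pt "0.107 -0.145 0 0 0 0"

```text
clock: 9.4
eef_pos: [499.6, -159.3, 112.9]
ee_rot: [3.141, -0.0, 0.464]
wrist_force: [0.4, 0.4, 0.8]
width: 0.329
gripper_force: 0.0
```

```bash
python3 -c "
from h import *
go(ben(0,0,90))
f=r.grab_frame('scene'); crop(f,320,150,25,'c6.png',8,30)"
```

```text
t 9.4 at [ 499.6 -159.3  112.9] rot first [ 0.0002 -0.     -0.0002] then shift [ 0.7452 -0.4121  0.1145] W [0.4 0.4 0.8] w 28.7 0.0
```

View pics/c6.png

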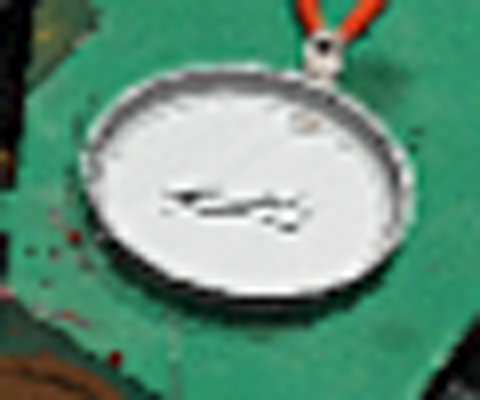

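move_arm --pt "0.12 -0.065 0 0 0 0" --pt "0.13 -0.075 0 0 0 0" --pt "0.13 -0.075 0 0 0 0" --pt "0.13 -0.075 0 0 0 0" --pt "0.13 -0.075 0 0 0 0" --pt "0.08 -0.035 0.05 0 0 0" --pt "0 0 0 0 0 0" --pt "0 0 0 0 0 0" --pt "0 0 0 0 0 0" --pt "0 0 0 0 0 0" --hand 0.6

```text
clock: 10.45
eef_pos: [592.3, -26.4, 103.1]
ee_rot: [3.141, 0.0, 0.462]
wrist_force: [-0.5, 0.3, 0.6]
width: 0.599
gripper_force: 0.0
```

```bash
python3 -c "
from h import *
go(ben(0,0,46))"
```

```text
t 10.45 at [592.3 -26.4 103.1] rot first [ 0.0003  0.0001 -0.0008] then shift [ 0.0332 -0.0253  0.2853] W [-0.5  0.3  0.6] w 52.1 0.0
```

move_arm --pt "0.033 -0.025 0 0 0 0" --pt "0 0 0.07 0 0 0" --pt "0 0 0.08 0 0 0" --pt "0 0 0.08 0 0 0" --pt "0 0 0.055 0 0 0" --pt "0 0 0 0 0 0" --pt "0 0 0 0 0 0" --pt "0 0 0 0 0 0"

```text
clock: 11.25
eef_pos: [596.8, -17.3, 46.3]
ee_rot: [3.141, -0.001, 0.464]
wrist_force: [0.3, 0.5, -1.0]
width: 0.601
gripper_force: 0.0
```

```bash
python3 -c "
from h import *
go(ben(0,0,46))"
```

```text
t 11.25 at [596.8 -17.3  46.3] rot first [ 0.0002 -0.0003 -0.0001] then shift [-0.0074  0.0053  0.0015] W [ 0.3  0.5 -1. ] w 52.3 0.0
```

move_arm --pt "-0.003 0.003 0 0 0 0" --pt "0 0 0 0 0 0" --pt "0 0 0 0 0 0" --pt "0 0 0 0 0 0" --pt "0 0 0 0 0 0" --pt "0 0 0 0 0 0" --pt "0 0 0 0 0 0" --pt "0 0 0 0 0 0" --hand 0 --newtons 25

```text
clock: 12.05
eef_pos: [596.2, -18.3, 46.1]
ee_rot: [3.141, -0.0, 0.464]
wrist_force: [-0.6, -1.1, 2.9]
width: 0.353
gripper_force: 25.0
```

move_arm --pt "0 0 -0.02 0 0 0" --pt "0 0 -0.05 0 0 0" --pt "0 0 -0.07 0 0 0" --pt "0 0 -0.08 0 0 0" --pt "0 0 -0.08 0 0 0" --pt "0 0 0 0 0 0" --pt "0 0 0 0 0 0" --pt "0 0 0 0 0 0"

```text
clock: 12.85
eef_pos: [595.4, -18.3, 105.2]
ee_rot: [-3.141, 0.001, 0.464]
wrist_force: [0.1, -0.2, -1.3]
width: 0.35
gripper_force: 25.0
```

```bash
python3 -c "
from h import *
go([475.5,153.8,60])"
```

```text
t 12.85 at [595.4 -18.3 105.2] rot first [-0.0001  0.0004 -0.0002] then shift [-0.1508 -1.0376  0.2259] W [ 0.1 -0.2 -1.3] w 30.5 25.0
```

move_arm --pt "-0.015 -0.1 0 0 0 0" --pt "-0.019 -0.13 0 0 0 0" --pt "-0.019 -0.13 0 0 0 0" --pt "-0.02 -0.14 0 0 0 0" --pt "-0.02 -0.14 0 0 0 0" --pt "-0.02 -0.14 0 0 0 0" --pt "-0.02 -0.13 0 0 0 0" --pt "-0.018 -0.1276 0 0 0 0" --pt "0 0 0.1 0 0 0" --pt "0 0 0.1 0 0 0"

```text
clock: 13.85
eef_pos: [474.7, 155.7, 65.3]
ee_rot: [3.141, -0.0, 0.467]
wrist_force: [0.2, -0.2, -1.6]
width: 0.35
gripper_force: 25.0
```

move_arm --pt "0 0 0 0 0 0" --pt "0 0 0 0 0 0" --pt "0 0 0 0 0 0" --pt "0 0 0 0 0 0"

```text
clock: 14.25
eef_pos: [476.7, 154.2, 66.6]
ee_rot: [3.141, -0.001, 0.464]
wrist_force: [0.8, 0.4, -0.9]
width: 0.351
gripper_force: 25.0
```

```bash
python3 -c "
from h import *
go([475.5,153.8,16.5])
f=r.grab_frame('scene'); crop(f,205,262,37,'c7.png',8,50)"
```

```text
t 14.25 at [476.7 154.2  66.6] rot first [ 0.0002 -0.0004 -0.0002] then shift [-0.0063 -0.0012  0.2506] W [ 0.8  0.4 -0.9] w 30.6 25.0
```

View pics/c7.png

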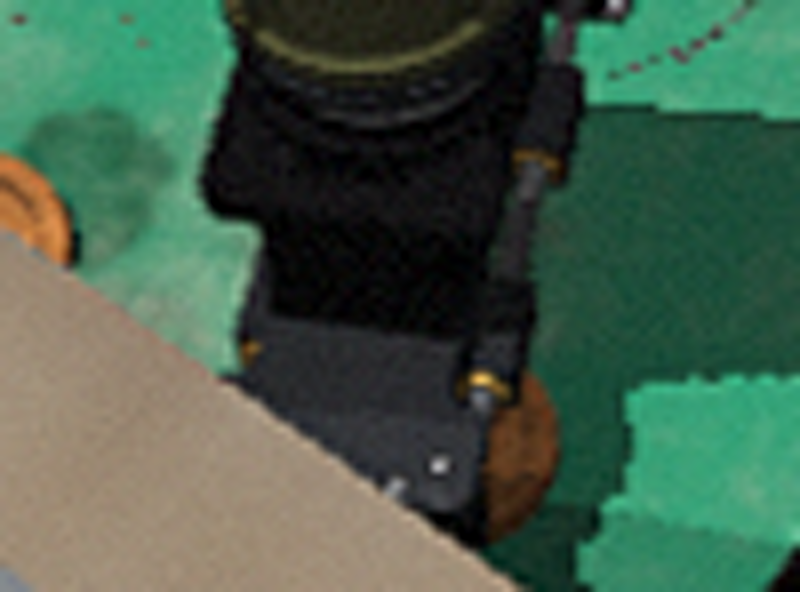

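move_arm --pt "-0.005 0 0.08 0 0 0" --pt "0 0 0.08 0 0 0" --pt "0 0 0.05 0 0 0" --pt "0 0 0.02 0 0 0" --pt "0 0 0.015 0 0 0" --pt "0 0 0.005 0 0 0" --pt "0 0 0 0 0 0" --pt "0 0 0 0 0 0"

```text
clock: 15.1
eef_pos: [475.7, 153.6, 16.2]
ee_rot: [3.141, -0.001, 0.464]
wrist_force: [-0.2, 0.7, -1.2]
width: 0.351
gripper_force: 25.0
```

move_arm --pt "0 0 0 0 0 0" --pt "0 0 0 0 0 0" --pt "0 0 0 0 0 0" --pt "0 0 0 0 0 0" --pt "0 0 -0.05 0 0 0" --pt "0 0 -0.1 0 0 0" --pt "0 0 -0.15 0 0 0" --pt "0 0 -0.15 0 0 0" --hand 0.5

```text
clock: 15.9
eef_pos: [474.9, 153.7, 107.1]
ee_rot: [-3.141, 0.0, 0.464]
wrist_force: [0.9, 0.3, -0.2]
width: 0.5
gripper_force: 0.0
```

move_arm --pt "0.015 0.1 0 0 0 0" --pt "0.019 0.13 0 0 0 0" --pt "0.019 0.13 0 0 0 0" --pt "0.02 0.14 0 0 0 0" --pt "0.02 0.14 0 0 0 0" --pt "0.02 0.14 0 0 0 0" --pt "0.02 0.13 0 0 0 0" --pt "0.018 0.1276 0 0 0 0" --pt "0 0 0 0 0 0" --pt "0 0 0 0 0 0" --hand 0.8

```text
clock: 16.9
eef_pos: [595.1, -18.7, 106.1]
ee_rot: [-3.141, -0.0, 0.463]
wrist_force: [1.0, 0.5, 0.1]
width: 0.797
gripper_force: 0.0
```

```bash
python3 -c "
from h import *
f=r.grab_frame('top');crop(f,140,200,50,'c8.png',6,50)
f2=r.grab_frame('top')
go(ben(0,0,32))"
```

```text
t 17.0 at [594.7 -17.2 106.1] rot first [-0.0002 -0.0001  0.0004] then shift [0.0023 0.0105 0.3704] W [1.2 0.7 0. ] w 69.9 0.0
```

View pics/c8.png

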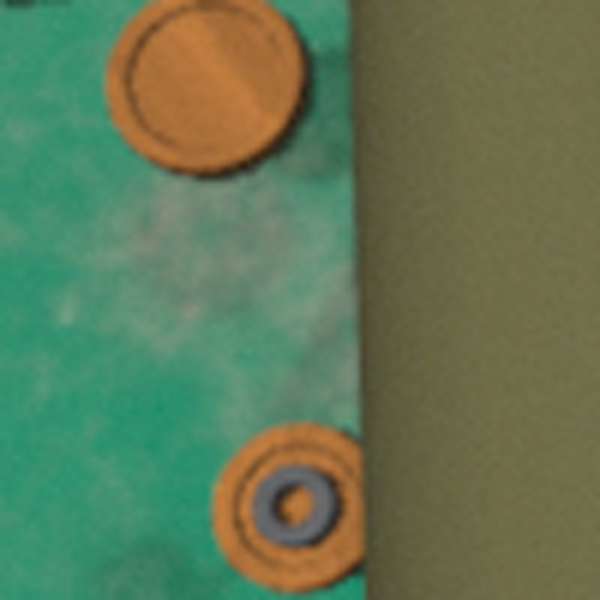

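move_arm --pt "0.002 0.005 0.1 0 0 0" --pt "0 0 0.1 0 0 0" --pt "0 0 0.08 0 0 0" --pt "0 0 0.06 0 0 0" --pt "0 0 0.03 0 0 0" --pt "0 0 0 0 0 0" --pt "0 0 0 0 0 0" --pt "0 0 0 0 0 0"

```text
clock: 17.8
eef_pos: [596.6, -19.2, 32.6]
ee_rot: [3.141, -0.001, 0.464]
wrist_force: [-0.1, -0.3, 0.1]
width: 0.798
gripper_force: 0.0
```

move_arm --pt "0 0 0 0 0 0" --pt "0 0 0 0 0 0" --pt "0 0 0 0 0 0" --pt "0 0 0 0 0 0" --pt "0 0 0 0 0 0" --pt "0 0 0 0 0 0" --pt "0 0 0 0 0 0" --pt "0 0 0 0 0 0" --hand 0 --newtons 30

```text
clock: 18.6
eef_pos: [596.0, -19.3, 31.9]
ee_rot: [3.141, -0.0, 0.464]
wrist_force: [-0.0, -0.3, 2.3]
width: 0.535
gripper_force: 30.0
```

move_arm --pt "0 0 -0.02 0 0 0" --pt "0 0 -0.05 0 0 0" --pt "0 0 -0.07 0 0 0" --pt "0 0 -0.08 0 0 0" --pt "0 0 -0.08 0 0 0" --pt "0 0 -0.08 0 0 0" --pt "0 0 0 0 0 0" --pt "0 0 0 0 0 0"

```text
clock: 19.4
eef_pos: [596.1, -19.5, 108.3]
ee_rot: [3.141, -0.001, 0.464]
wrist_force: [-0.8, -1.2, -2.1]
width: 0.538
gripper_force: 30.0
```

```bash
python3 -c "
from h import *
go([647,198.5,60])"
```

```text
t 19.4 at [596.1 -19.5 108.3] rot first [ 0.0003 -0.0002 -0.0002] then shift [ 0.7154 -0.8606  0.2417] W [-0.8 -1.2 -2.1] w 46.8 30.0
```

move_arm --pt "0.05 -0.06 0 0 0 0" --pt "0.09 -0.108 0 0 0 0" --pt "0.1 -0.12 0 0 0 0" --pt "0.11 -0.132 0 0 0 0" --pt "0.11 -0.132 0 0 0 0" --pt "0.1 -0.12 0 0 0 0" --pt "0.09 -0.108 0 0 0 0" --pt "0.065 -0.08 0 0 0 0" --pt "0 0 0.1 0 0 0" --pt "0 0 0.14 0 0 0"

```text
clock: 20.4
eef_pos: [647.0, 202.4, 59.8]
ee_rot: [-3.14, -0.003, 0.467]
wrist_force: [0.8, -0.3, -1.6]
width: 0.531
gripper_force: 30.0
```

move_arm --pt "0 0 0.1 0 0 0" --pt "0 0 0.05 0 0 0" --pt "0 0 0 0 0 0" --pt "0 0 0 0 0 0" --pt "0 0 0 0 0 0"

```text
clock: 20.9
eef_pos: [647.7, 199.2, 31.2]
ee_rot: [3.141, -0.002, 0.464]
wrist_force: [0.1, -0.4, -1.1]
width: 0.535
gripper_force: 30.0
```

```bash
python3 -c "
from h import *
go([647,198.5,16.2])"
```

```text
t 20.9 at [647.7 199.2  31.2] rot first [ 0.0001 -0.0007 -0.0001] then shift [-0.0049  0.0015  0.0748] W [ 0.1 -0.4 -1.1] w 46.6 30.0
```

move_arm --pt "-0.003 0.001 0.03 0 0 0" --pt "0 0 0.025 0 0 0" --pt "0 0 0.012 0 0 0" --pt "0 0 0.007 0 0 0" --pt "0 0 0 0 0 0" --pt "0 0 0 0 0 0" --pt "0 0 0 0 0 0"

```text
clock: 21.6
eef_pos: [646.1, 197.7, 15.9]
ee_rot: [3.141, 0.001, 0.464]
wrist_force: [-3.9, -2.0, 5.5]
width: 0.533
gripper_force: 30.0
```

move_arm --pt "0 0 0 0 0 0" --pt "0 0 0 0 0 0" --pt "0 0 0 0 0 0" --pt "0 0 0 0 0 0" --pt "0 0 -0.05 0 0 0" --pt "0 0 -0.1 0 0 0" --pt "0 0 -0.15 0 0 0" --pt "0 0 -0.15 0 0 0" --hand 0.7

```text
clock: 22.4
eef_pos: [646.2, 198.1, 106.2]
ee_rot: [-3.141, 0.0, 0.464]
wrist_force: [-0.2, -0.5, -0.0]
width: 0.7
gripper_force: 0.0
```

move_arm --pt "-0.05 0.06 0 0 0 0" --pt "-0.09 0.108 0 0 0 0" --pt "-0.1 0.12 0 0 0 0" --pt "-0.11 0.132 0 0 0 0" --pt "-0.11 0.132 0 0 0 0" --pt "-0.1 0.12 0 0 0 0" --pt "-0.09 0.108 0 0 0 0" --pt "-0.065 0.08 0 0 0 0" --pt "0 0 0 0 0 0" --pt "0 0 0 0 0 0" --hand 1

```text
clock: 23.4
eef_pos: [595.4, -19.8, 105.1]
ee_rot: [-3.141, -0.0, 0.463]
wrist_force: [0.2, 0.7, 0.1]
width: 1.0
gripper_force: 0.0
```

```bash
python3 -c "
from h import *
go(ben(0,0,18))
f=r.grab_frame('top');go(ben(0,0,18))
h=cv2.cvtColor(f['color'],cv2.COLOR_BGR2HSV)
for v in range(150,178,3): print(v,[tuple(int(a) for a in h[v,u]) for u in range(104,144,4)])
cv2.imwrite('pics/full9.png',f['color'])"
```

```text
t 23.4 at [595.4 -19.8 105.1] rot first [-0.     -0.0001 -0.0005] then shift [ 0.0048 -0.0028  0.4354] W [0.2 0.7 0.1] w 87.0 0.0
t 23.45 at [595.6 -18.5 105.2] rot first [-0.0002 -0.0003  0.0001] then shift [0.0012 0.0026 0.4358] W [-0.6  0.2  0.3] w 87.2 0.0
150 [(78, 144, 147), (77, 137, 147), (79, 148, 148), (16, 149, 166), (15, 173, 170), (14, 160, 126), (14, 165, 156), (14, 166, 169), (79, 142, 142), (78, 136, 142)]
153 [(79, 162, 146), (78, 140, 149), (16, 147, 158), (15, 176, 138), (17, 173, 209), (20, 178, 209), (15, 174, 169), (15, 169, 148), (14, 167, 162), (78, 139, 141)]
156 [(79, 151, 144), (76, 128, 145), (15, 174, 157), (21, 176, 225), (23, 174, 231), (23, 180, 231), (23, 176, 231), (14, 170, 168), (14, 169, 173), (76, 122, 88)]
159 [(78, 145, 144), (24, 100, 135), (16, 174, 119), (23, 178, 231), (23, 173, 226), (21, 181, 187), (24, 173, 231), (21, 181, 180), (15, 171, 164), (15, 131, 82)]
162 [(77, 147, 146), (14, 166, 177), (17, 173, 174), (23, 176, 232), (19, 169, 77), (15, 170, 181), (24, 173, 231), (21, 177, 207), (14, 172, 168), (15, 165, 99)]
165 [(79, 155, 145), (14, 166, 172), (16, 170, 156), (23, 177, 230), (21, 178, 209), (20, 181, 218), (24, 175, 232), (21, 178, 130), (14, 168, 167), (17, 143, 50)]
168 [(78, 147, 149), (21, 116, 132), (14, 166, 126), (24, 173, 231), (24, 172, 231), (24, 172, 231), (22, 139, 99), (18, 166, 77), (14, 170, 171), (38, 77, 50)]
171 [(78, 143, 146), (75, 125, 139), (14, 169, 172), (15, 167, 159), (22, 177, 194), (23, 173, 189), (20, 161, 68), (14, 170, 181), (14, 168, 143), (75, 100, 102)]
174 [(79, 144, 145), (78, 153, 145), (16, 138, 144), (14, 170, 175), (14, 168, 162), (14, 165, 131), (15, 170, 169), (14, 167, 171), (26, 83, 52), (70, 90, 113)]
177 [(78, 134, 146), (79, 145, 142), (78, 138, 142), (22, 95, 105), (14, 172, 154), (15, 172, 153), (14, 163, 111), (26, 63, 57), (72, 78, 117), (68, 72, 120)]
```

move_arm --pt "0.002 0 0.1 0 0 0" --pt "0 0 0.1 0 0 0" --pt "0 0 0.1 0 0 0" --pt "0 0 0.08 0 0 0" --pt "0 0 0.04 0 0 0" --pt "0 0 0.013 0 0 0" --pt "0 0 0 0 0 0" --pt "0 0 0 0 0 0" --pt "0 0 0 0 0 0"

```text
clock: 24.35
eef_pos: [596.5, -19.6, 19.3]
ee_rot: [3.141, -0.001, 0.464]
wrist_force: [-0.3, 1.1, 0.4]
width: 0.998
gripper_force: 0.0
```

move_arm --pt "0 0 0 0 0 0" --pt "0 0 0 0 0 0" --pt "0 0 0 0 0 0" --pt "0 0 0 0 0 0" --pt "0 0 0 0 0 0" --pt "0 0 0 0 0 0" --pt "0 0 0 0 0 0" --pt "0 0 0 0 0 0" --hand 0 --newtons 35

```text
clock: 25.15
eef_pos: [595.8, -19.6, 18.4]
ee_rot: [3.142, 0.0, 0.464]
wrist_force: [-0.5, -0.4, 2.0]
width: 0.71
gripper_force: 35.0
```

move_arm --pt "0 0 -0.02 0 0 0" --pt "0 0 -0.05 0 0 0" --pt "0 0 -0.07 0 0 0" --pt "0 0 -0.08 0 0 0" --pt "0 0 -0.08 0 0 0" --pt "0 0 -0.08 0 0 0" --pt "0 0 -0.06 0 0 0" --pt "0 0 0 0 0 0" --pt "0 0 0 0 0 0" --pt "0 0 0 0 0 0"

```text
clock: 26.15
eef_pos: [595.0, -19.7, 105.4]
ee_rot: [-3.141, 0.002, 0.464]
wrist_force: [0.1, -0.4, -2.4]
width: 0.711
gripper_force: 35.0
```

```bash
python3 -c "
from h import *
go([477,-234.5,16.2])"
```

```text
t 26.15 at [595.  -19.7 105.4] rot first [-0.0003  0.0005 -0.0002] then shift [-1.0086  0.696   0.446 ] W [ 0.1 -0.4 -2.4] w 61.9 35.0
```

move_arm --pt "-0.06 0.04 0 0 0 0" --pt "-0.12 0.083 0 0 0 0" --pt "-0.14 0.097 0 0 0 0" --pt "-0.15 0.104 0 0 0 0" --pt "-0.15 0.104 0 0 0 0" --pt "-0.15 0.104 0 0 0 0" --pt "-0.14 0.097 0 0 0 0" --pt "-0.0986 0.067 0 0 0 0" --pt "0 0 0.1 0 0 0" --pt "0 0 0.12 0 0 0"

```text
clock: 27.15
eef_pos: [476.7, -236.9, 62.4]
ee_rot: [3.14, -0.0, 0.46]
wrist_force: [0.1, -0.5, -2.2]
width: 0.714
gripper_force: 35.0
```

move_arm --pt "0 0 0.1 0 0 0" --pt "0 0 0.05 0 0 0" --pt "0 0 0 0 0 0" --pt "0 0 0 0 0 0" --pt "0 0 0 0 0 0"

```text
clock: 27.65
eef_pos: [478.5, -234.8, 33.5]
ee_rot: [3.14, -0.001, 0.464]
wrist_force: [-0.4, -0.2, -1.8]
width: 0.713
gripper_force: 35.0
```

```bash
python3 -c "
from h import *
go([477,-234.5,16.5])"
```

```text
t 27.65 at [ 478.5 -234.8   33.5] rot first [ 0.0006 -0.0003 -0.0001] then shift [-0.0059 -0.0047  0.0848] W [-0.4 -0.2 -1.8] w 62.1 35.0
```

move_arm --pt "-0.004 -0.001 0.03 0 0 0" --pt "0 0 0.03 0 0 0" --pt "0 0 0.015 0 0 0" --pt "0 0 0.007 0 0 0" --pt "0 0 0 0 0 0" --pt "0 0 0 0 0 0" --pt "0 0 0 0 0 0"

```text
clock: 28.35
eef_pos: [476.4, -234.4, 16.3]
ee_rot: [-3.141, 0.001, 0.464]
wrist_force: [-4.1, 0.9, 5.9]
width: 0.717
gripper_force: 35.0
```

move_arm --pt "0 0 0 0 0 0" --pt "0 0 0 0 0 0" --pt "0 0 0 0 0 0" --pt "0 0 0 0 0 0" --pt "0 0 -0.05 0 0 0" --pt "0 0 -0.1 0 0 0" --pt "0 0 -0.2 0 0 0" --pt "0 0 -0.2 0 0 0" --pt "0 0 -0.2 0 0 0" --hand 0.9

```text
clock: 29.25
eef_pos: [476.9, -234.3, 168.2]
ee_rot: [3.141, -0.0, 0.464]
wrist_force: [0.9, -0.5, -0.3]
width: 0.9
gripper_force: 0.0
```

move_arm --pt "0 0.1 0 0 0 0" --pt "0 0.2 0 0 0 0" --pt "0 0.2 0 0 0 0" --pt "0 0.2 0 0 0 0" --pt "0 0.2 0 0 0 0" --pt "0 0.2 0 0 0 0" --pt "-0.1 0.15 0 0 0 0" --pt "-0.1 0.15 0 0 0 0" --pt "-0.1 0.15 0 0 0 0" --pt "0 0 0 0 0 0"

```text
clock: 30.25
eef_pos: [557.6, -546.1, 165.2]
ee_rot: [3.139, 0.004, 0.455]
wrist_force: [-0.4, -0.4, 0.1]
width: 0.899
gripper_force: 0.0
```

```bash
python3 -c "
from h import *
print(r.state()['eef_pos'],r.state()['wrist_force'])
f=r.grab_frame('top')
cv2.imwrite('pics/c9.png',cv2.resize(f['color'][100:300,90:430],None,fx=2.35,fy=2.35,interpolation=cv2.INTER_CUBIC))"
```

```text
[ 557.63247712 -546.07993505  165.19866198] [-0.40340821 -0.40435876  0.13011359]
```

View pics/c9.png

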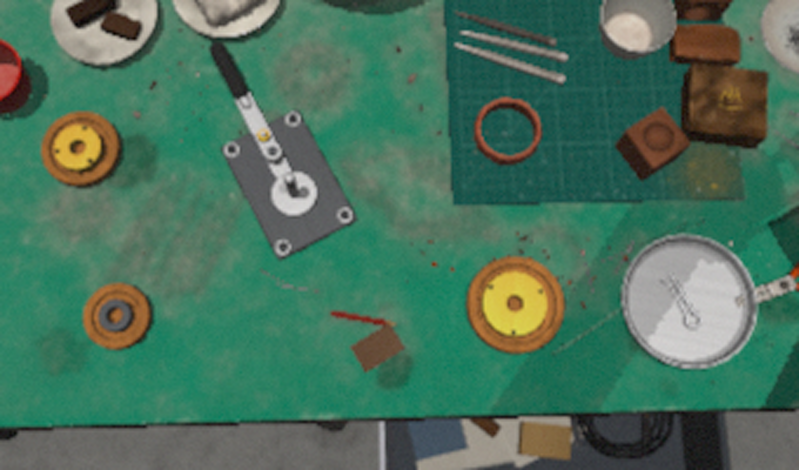

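```bash
python3 -c "
from h import *
print(r.finish_job())"
```

```text
the job is handed in; nothing more can be done
None
```

The bender is cleared: the clip lies in the steel dish, and the collar, middle disc and big disc each sit in the matching wooden seat. I checked this in a last overhead picture and handed the job in at about 30 s; no verdict came back.

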